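# Snap the spring clip onto the tin's lid post

## Robot

A 6-joint arm with a two-finger parallel gripper is mounted at the origin on the work surface. World frame = base frame: x ahead of the robot, y to its left, z up, the work surface at z = 0. Lengths are in m, angles in rad, forces in N, time in s.
With the tool pointing down it reaches from about 0.35 to 0.975 m from the base axis. Payload 4.9 kg.
Tool frame: the origin (TCP) lies midway between the tips of the shut fingers; the grasp point (between the pads) lies 19 mm behind it; z points along the fingers, y is the direction in which the jaws open and shut (so a half turn about z gives the same grasp; the last joint's range is limited). The gripper opens to 85 mm and grips with 20 to 120 N. Pads are 22 mm wide; open, the fingers measure 114 mm over their backs; the gripper's body (76 mm by 85 mm) begins 54 mm behind the grasp point. The pads swing forward as they close: fully open they stand 13 mm farther back than shut.
Start: joints at [-1.376, 0.053, 1.613, -0, 1.476, -0.119], TCP at [0.193, -0.594, 0.231] pointing down, gripper open.
Joint ranges: [-3.01, 3.01], [-1.01, 2.22], [0.06, 2.58], [-1.02, 4.17], [0.09, 2.62], [-3.14, 3.14]. Speed limits (rad/s): [2.57, 2.57, 3.14, 3.14, 3.14, 3.14].

## Interface

Orientations are given as a unit quaternion [w, x, y, z].
In Python, from plant import state, grab_frame, camera_params, job_done, boxes_of gives the robot as it stands.
- The arm moves only by the tool step_arm, never from a script. Its argument "steps" is a list of rows, each a list of 4 numbers: the shift along the tool's x, y, z in mm, then the turn about the tool's z in degrees. A call has 1 to 8 rows; each row shifts and turns the pose as measured when the row begins, along the tool's axes as they then stand; what a row does not reach is not made up. A row lasts 1/10 s, in which the tool goes at most 50 mm and 8.59 degrees, less where a joint would pass 70% of its speed; a pose out of reach is approached as far as the arm can. A call is refused whole if a number of a shift passes 50 or a number of a turn 8.59, either way. A call with a gripper value outside its range is refused whole. "claw" is the opening in per cent of the stroke, from 0 (shut) to 100 (fully open), set as the call begins (left out, the last holds). The fingers move at their own pace and stop on an object; the grip force is fixed at half the most. Time passes only in rows, so rows that do not move let the fingers close. It gives the time, the measured TCP pose, the force and the opening at its end, in the units of the state.
- state(): the state, without advancing time (a new reading comes with each control period).
- grab_frame(name): name is "side" or "top"; returns (picture, depth): 480x640x3 uint8, red, green, blue; 480x640 float32, m along the optical axis (not along the pixel's ray), 0 where there is no reading.
- camera_params(name): a dict with "mtx" (3x3 intrinsics, pixels), "extrinsics" (4x4, takes a point from camera to world coordinates). Camera axes: x right, y down, z forward; pixel columns grow to the right and rows downward; lengths in m; the calibration is good to about 2 mm. A picture is of the moment at which its call begins. camera_params takes no time and is no camera call.
- job_done(): hands the job in, once; it reports no verdict.
Trained networks look in the newest picture that a camera, given by its name, has taken for a name from the list of things; names that differ only in an ending like _2 or _b are one class to them, and where a whole thing is asked for, a point or a joint stands for the part that bears it (a point fixed in the world has none). Each returns a list of dicts, best first, with "p" (0 to 1); they miss things now and then, are a little off and sometimes report something else, mostly with a low value. They report only what shows in the picture. A call takes as long as a camera call. They do not tell look-alikes from the thing itself.
- boxes_of(camera, label): "box" ([left, top, width, height] in pixels, round what is visible of it).
The state is a dict: "time": time; "joint_pos": joint angles; "joint_vel": joint speeds; "joint_efforts": joint torques, N m; "tool_pos": TCP position; "tool_rot": TCP orientation; "contact_force": force on the tool from outside, world axes, zero at the start; "ft_torque": the same for the moment, N m; "gripper_width": opening from 0.0 (shut) to 1.0 (fully open).
Only numpy, scipy, OpenCV 4.12 (cv2) and the standard library are available. Lean on these libraries where they do the work, as an engineer would, in place of code of your own. Each camera call takes 0.05 s, during which the arm holds its last target. There are 200 camera calls.

## Task

Pinch the two upright eyes of the steel snap clip in the porcelain dish together so that it spreads, carry it over to the copper tin and lower it over the black post head. Push gently until the sprung lid gives and the clip is under the head; then, keeping up that light push, let it close slowly into the groove around the post, so that it locks the lid down, and leave it there. Don't force it or let it snap up hard against the head, and leave the dish, the shakers and the date box where they are.

Things in the scene. Friction and masses are not known exactly. Their poses are not given: they have to be found in the camera images.
- tin: Copper-tone aluminium tin, round, fixed to the shelf, origin at the centre of its underside, z up; body 90 mm across. A copper lid, 96 mm across with flat aluminium top, covers its upper part. An 18 mm steel post rises through the lid's middle and ends in a flat black head 30 mm across, 18 mm thick. More than 15 N between clip and tin is forcing it, as is a push of over 8 N by the gripper.
- tin_lid (a point): Point of the tin on the post's axis, 86 mm above the underside: where the lid's flat top is on average. The post is screwed in more or less deeply, so lid and post together really stand up to 10 mm higher or lower than this point; that is not measured and must be felt (or seen).
- tin_groove (a point): Point on the axis 2 mm above tin_lid, like it only an average height: the groove, i.e. the gap between lid top and underside of the head. It is only 4 mm high; the lid is sprung and goes down up to 5 mm (3 N to start it, 4.6 N at 2 mm, 7 N at 5 mm, then a hard stop), which widens it to 9 mm. The 6 mm clip needs the lid held down 2 mm or more, best 3 to 4, while it closes.
- clip_center (a point): Steel snap clip, 70 g, 76 mm long, 61 mm wide: centre of its round hole, half-way up its 6 mm thickness. It lies flat, z up; x points from the hole to the two eyes, the jaws' pivot is 30 mm to the -x side. Closed hole 21 mm across. Fully spread, it passes the 30 mm head with 2 to 3 mm to spare all round if the post's axis is 2 mm to the +x side of this point.
- clip_eyes (a point): Fixed point of the clip, 34 mm to the +x side of clip_center, 32 mm above the underside: mid-way between the closed eyes. Eyes: upright steel tabs, 14 mm wide along x, 5 mm thick, 44 mm high from the underside, on the +y and -y side, 61 mm apart over their outer faces. Keep finger ends 10 mm or more above the underside: crossing arms, dish or lid are there.
- jaw_a (a joint): Spread of the clip, turn of each jaw in rad: 0 closed, 0.30 fully spread (stop). Pinching the eyes together along y spreads it (4 to 10 N); fully spread they are 17 mm over their outer faces and 38 mm from clip_center. It springs shut when let go; fingers that swing up while opening drag it up, so open in small steps and keep pressing. A grip of 40 N or more keeps it level when pressed.
- dish: Loose white porcelain dish, round, 160 mm across; flat floor 5 mm thick on which the clip lies, rim 11 mm high; origin at the centre of its underside.
- dates: Bystander: grey date container with a white lid, 96 x 156 x 69 mm, origin at the centre of its underside.
- shaker_a: Bystander: clear acrylic spice shaker with a steel-grey cap, 45 mm across, 101 mm high, origin at the centre of its underside.
- shaker_b: Bystander: the same with a brass-coloured cap.
Things that resemble listed ones, but are neither listed nor needed, are in the scene too. Leave any blue, purple or red look-alike of the part that bears clip_center alone.

How it is judged:
On the way, in this order (a step that is already met when the one before it is completed fails the run):
1. the clip is lifted out of the dish, spread by its eyes (value of joint jaw_a above 0.2 rad and height (world z) of clip_center above 0.04 m), for 0.1 s.
2. the spread clip, around the post, presses on the lid (value of joint jaw_a above 0.15 rad and horizontal distance between clip_center and tin below 0.01 m and contact force between clip and tin above 3 N), for 0.1 s.
At the end, for the whole second after the job is handed in: The clip has closed again (jaw turn under 0.05 rad) around the post within 7 mm of its axis, level within 0.08 rad, lying under the head on the pushed-down lid (its centre 70 to 99 mm above the tin's underside; on top of the head it would be higher), at rest and let go (value of joint jaw_a below 0.05 rad and horizontal distance between clip_center and tin below 0.007 m and z of clip_center in the frame of tin between 0.07 and 0.099 m and angle between clip_center's own z axis and vertical below 0.08 rad and linear speed of clip below 0.02 m/s and contact force between the fingers and clip below 0.1 N); the robot touches nothing.
It fails at once if the clip is forced or snapped hard against the tin (more than 15 N) (contact force between clip and tin above 15 N).
It fails at once if the gripper or arm pushes on the tin with more than 8 N (contact force between any of the fingers, the arm and tin above 8 N).
It fails at once if the dish is shifted more than 30 mm (distance of dish from where it was at the start of the episode above 0.03 m).
It fails at once if the date container or a shaker is shifted more than 20 mm or tipped (distance of any of dates, shaker_a, shaker_b from where it was at the start of the episode above 0.02 m or angle between any of shaker_a, shaker_b's own z axis and vertical above 0.3 rad).
It also fails if it takes over 61 s, if anything falls off the work surface, if the arm or the gripper's body presses on something with over 40 N, if the wrist force passes 120 N, or if a joint passes its speed limit or range.

## Working session

There is one attempt and no reset: what is moved stays moved. The work goes in short steps, Python scripts to look and compute and a tool call to move; the robot and the scene stay as the last step left them, time stands still between calls to the robot, and variables do not carry over. Pictures are saved under pics/ and viewed, about 8 in all and at most 12, crops included, and the job is handed in when it is done.

Besides the shell and the picture viewer there is one more tool, called after "Request:" by a JSON object that holds its "api" and its "payload". step_arm: Moves the arm, as the interface text tells. Its arguments: {"type":"object","properties":{"steps":{"type":"array"},"claw":{"type":"number"}},"required":["steps"]}

```bash
mkdir -p pics; ls; cat > h.py <<'E'
import numpy as np, cv2
from plant import state, grab_frame, camera_params, job_done, boxes_of
def cloud(cam,d):
    p=camera_params(cam);K=np.array(p["mtx"]);E=np.array(p["extrinsics"])
    v,u=np.mgrid[:480,:640]
    P=np.stack([(u-K[0,2])/K[0,0]*d,(v-K[1,2])/K[1,1]*d,d],-1)
    W=P@E[:3,:3].T+E[:3,3]; W[d<=0]=np.nan
    return W
E
python3 - <<'E'
from h import *
ims=[]
for c in("top","side"):
    im,d=grab_frame(c);W=cloud(c,d);np.savez(f"{c}0.npz",im=im,W=W)
    cv2.imwrite(f"pics/{c}0.png",im[:,:,::-1])
    E=np.array(camera_params(c)["extrinsics"]);print(c,E.round(3).tolist(),camera_params(c)["mtx"])
    for n in("clip_center","tin","dish","dates","shaker_a"):
        for b in boxes_of(c,n)[:3]:
            l,t,w,h=b["box"];print(n,np.round(b["box"]),round(b["p"],2),W[int(t+h/2),int(l+w/2)].round(3))
print(state())
E
```

```text
pics
top [[0.021, -0.981, 0.191, 0.338], [-1.0, -0.025, -0.019, 0.009], [0.023, -0.191, -0.981, 1.16], [0.0, 0.0, 0.0, 1.0]] [[499.91417952   0.         313.12220816]
 [  0.         499.91417952 238.94145665]
 [  0.           0.           1.        ]]
clip_center [360. 258.  25.  36.] 0.83 [ 0.479 -0.15   0.015]
clip_center [293. 264.  25.  34.] 0.78 [0.463 0.004 0.003]
clip_center [438. 273.  36.  24.] 0.77 [ 0.465 -0.349  0.001]
tin [212. 228.  48.  46.] 0.62 [0.512 0.153 0.106]
dish [344. 236.  65.  71.] 0.68 [ 0.49  -0.163  0.005]
dates [263. 111.  70.  60.] 0.65 [0.783 0.029 0.067]
shaker_a [262. 114.  71.  54.] 0.72 [0.782 0.031 0.068]
shaker_a [161. 178.  31.  31.] 0.69 [0.639 0.292 0.098]
shaker_a [444. 172.  33.  31.] 0.66 [ 0.671 -0.333  0.105]
side [[0.996, -0.058, 0.064, 0.488], [-0.086, -0.611, 0.787, -0.956], [-0.006, -0.79, -0.614, 0.852], [0.0, 0.0, 0.0, 1.0]] [[556.66888241   0.         323.5621727 ]
 [  0.         556.66888241 232.70525254]
 [  0.           0.           1.        ]]
clip_center [271. 294.  34.  38.] 0.83 [ 0.478 -0.141  0.011]
clip_center [201. 295.
[... 428 characters left out ...]
]
{'time': 0.6, 'joint_pos': array([-1.37601236e+00,  5.26999016e-02,  1.61289316e+00, -1.75755789e-05,
        1.47599802e+00, -1.18995303e-01]), 'joint_vel': array([ 0.00149125,  0.00042987, -0.00108808,  0.00010671, -0.0002692 ,
        0.00015029]), 'joint_efforts': array([-1.58344224e-03, -3.93406606e+01, -3.70231712e+01, -2.01727171e-04,
        7.00630408e-04, -7.51071696e-06]), 'tool_pos': array([ 0.19290514, -0.59446847,  0.23130773]), 'tool_rot': array([ 1.11481600e-06,  9.87717915e-01,  1.56247626e-01, -8.71235251e-06]), 'contact_force': array([-0.87136895,  0.29433323,  0.97053492]), 'ft_torque': array([ 0.00096959,  0.03822732, -0.01039212]), 'gripper_width': 1.0039365213012386}
```

```bash
python3 - <<'E'
import numpy as np,cv2
a=np.load("top0.npz");b=np.load("side0.npz")
A=cv2.resize(a["im"][225:320,325:425][:,:,::-1],(400,380),interpolation=cv2.INTER_CUBIC)
B=cv2.resize(b["im"][280:356,250:340][:,:,::-1],(400,380),interpolation=cv2.INTER_CUBIC)
C=cv2.resize(a["im"][100:320,130:490][:,:,::-1],(400,220));D=cv2.resize(b["im"][140:420,180:480][:,:,::-1],(400,220))
cv2.imwrite("pics/c1.png",np.vstack([np.hstack([A,B]),np.hstack([C,D])]))
for k,n,z in((a,"top",0),(b,"side",0)):
    W=k["W"];X,Y,Z=W[...,0],W[...,1],W[...,2]
    # high points of the clip eyes
    m=(np.hypot(X-.485,Y+.16)<.09)&(Z>.022); 
    print(n,"clip high",m.sum(),[tuple(w) for w in W[m].round(3)][:70])
    m=(np.hypot(X-.485,Y+.16)<.1)&(Z>.002)
    print("dish",np.nanmin(W[m],0),np.nanmax(W[m],0))
    m=(np.hypot(X-.515,Y-.15)<.08)&(Z>.07)
    print("tin",W[m].min(0),W[m].max(0)); 
    for lo,hi in((.07,.096),(.098,.125)):
        mm=m&(Z>lo)&(Z<hi);print(lo,mm.sum(),np.median(W[mm],0),W[mm].min(0),W[mm].max(0))
    print(np.histogram(Z[m],bins=np.arange(.07,.13,.004)))
E
```

```text
top clip high 46 [(np.float64(0.468), np.float64(-0.13), np.float64(0.048)), (np.float64(0.466), np.float64(-0.127), np.float64(0.047)), (np.float64(0.466), np.float64(-0.129), np.float64(0.049)), (np.float64(0.466), np.float64(-0.131), np.float64(0.051)), (np.float64(0.463), np.float64(-0.125), np.float64(0.051)), (np.float64(0.463), np.float64(-0.127), np.float64(0.053)), (np.float64(0.464), np.float64(-0.13), np.float64(0.047)), (np.float64(0.461), np.float64(-0.123), np.float64(0.048)), (np.float64(0.461), np.float64(-0.125), np.float64(0.047)), (np.float64(0.461), np.float64(-0.127), np.float64(0.051)), (np.float64(0.459), np.float64(-0.121), np.float64(0.044)), (np.float64(0.459), np.float64(-0.123), np.float64(0.05)), (np.float64(0.459), np.float64(-0.125), np.float64(0.052)), (np.float64(0.459), np.float64(-0.127), np.float64(0.047)), (np.float64(0.459), np.float64(-0.121), np.float64(0.025)), (np.float64(0.458), np.float64(-0.122), np.float64(0.038)), (np.float64(0.456), np.float64(-0.122), np.float64(0.052)), (np.float64(0.457), np.float64(-0.125), np.float64(0.05)), (np.fl
[... 6349 characters left out ...]
4(0.465), np.float64(-0.13), np.float64(0.027)), (np.float64(0.467), np.float64(-0.131), np.float64(0.028))]
dish [ 0.38682682 -0.2592072   0.00200662] [ 0.58481552 -0.06201854  0.05360195]
tin [0.47427963 0.10676527 0.0700194 ] [0.56786739 0.20337458 0.11383939]
0.07 786 [0.51929721 0.13686423 0.0874451 ] [0.47427963 0.10676527 0.0700194 ] [0.56786739 0.20337458 0.09590696]
0.098 115 [0.52171924 0.1511361  0.10841922] [0.50710814 0.13723756 0.09829209] [0.53663373 0.17167641 0.11383939]
(array([ 51,  56,  45, 103, 430,  91,  21,  18,  14,  50,  33,   0,   0,
         0]), array([0.07 , 0.074, 0.078, 0.082, 0.086, 0.09 , 0.094, 0.098, 0.102,
       0.106, 0.11 , 0.114, 0.118, 0.122, 0.126]))
```

View pics/c1.png

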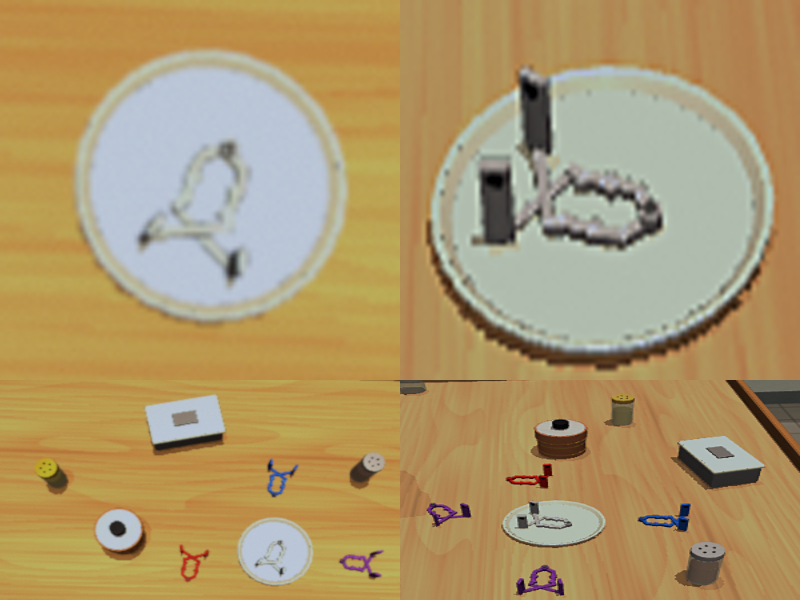

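The top view (upper left) shows the steel clip in the dish. Its eyes are at about (463,-126) and (444,-174) mm, with the pivot on the +x world side. The tin axis is at about (521,155) mm, the lid top at about 87 mm. I'll turn about 39.6° first, then travel.

Request:
{"api": "step_arm", "payload": {"steps": [[0,0,0,8],[0,0,0,8],[0,0,0,8],[0,0,0,8],[0,0,0,7.6]], "claw": 100}}

```text
time: 1.1
tool_pos: [0.1929, -0.5945, 0.2316]
tool_rot: [0.0, 0.98, -0.201, 0.0]
contact_force: [-0.6, -0.2, 0.9]
gripper_width: 1.0
```

```bash
cat >> h.py <<'E'
from scipy.spatial.transform import Rotation as R
def go(x,y,z,yaw=None):
    s=state();q=s["tool_rot"];M=R.from_quat([*q[1:],q[0]]).as_matrix()
    print("t",round(s["time"],2),"tcp",(s["tool_pos"]*1e3).round(1),"yaw",np.degrees(np.arctan2(M[1,0],M[0,0])).round(2),"F",s["contact_force"].round(2),"w",s["gripper_width"].round(3))
    print("shift mm",(M.T@(np.array([x,y,z])-s["tool_pos"])*1e3).round(1))
E
python3 - <<'E'
from h import *
W=np.load("top0.npz")["W"];V=np.load("side0.npz")["W"]
for w in(W,V):
    m=(np.hypot(w[...,0]-.485,w[...,1]+.16)<.09)&(w[...,2]>.04);p=w[m]
    a=p[p[:,1]>-.15];b=p[p[:,1]<-.15];print(a.mean(0),a.min(0),a.max(0),b.mean(0),b.min(0),b.max(0))
print("pivot",W[262,382],W[261,381]);go(.453,-.150,.12)
E
```

```text
[ 0.46175114 -0.12604713  0.04924021] [ 0.4563165  -0.13138911  0.04368104] [ 0.46813977 -0.12111303  0.05309217] [ 0.44356453 -0.17442553  0.04713551] [ 0.43786695 -0.17686342  0.04207186] [ 0.44944494 -0.17210291  0.05191999]
[ 0.46317676 -0.12664238  0.04624281] [ 0.4573986  -0.13289599  0.04036971] [ 0.46984948 -0.11947848  0.052239  ] [ 0.44503205 -0.17560324  0.04679377] [ 0.43875747 -0.17954752  0.04022074] [ 0.45101653 -0.17011298  0.05360195]
pivot [ 0.5105042  -0.17344735  0.01311728] [ 0.51259578 -0.1709228   0.01441452]Traceback (most recent call last):
  File "<stdin>", line 6, in <module>
  File "h.py", line 12, in go
    print("t",round(s["time"],2),"tcp",(s["tool_pos"]*1e3).round(1),"yaw",np.degrees(np.arctan2(M[1,0],M[0,0])).round(2),"F",s["contact_force"].round(2),"w",s["gripper_width"].round(3))
                                                                                                                                                             ^^^^^^^^^^^^^^^^^^^^^^^^
AttributeError: 'float' object has no attribute 'round'
```

Request:
{"api": "step_arm", "payload": {"steps": [[0,0,0,-2.6],[8,-49,0,0],[8,-49,0,0],[8,-49,0,0],[8,-49,0,0],[8,-49,0,0],[8,-49,0,0],[8,-49,0,0]]}}

```text
time: 1.9
tool_pos: [0.3668, -0.2929, 0.2311]
tool_rot: [0.001, 0.983, -0.185, 0.001]
contact_force: [0.8, -0.0, -0.1]
gripper_width: 1.001
```

```bash
sed -i 's/s\["gripper_width"\].round(3)/round(float(s["gripper_width"]),3)/' h.py; python3 -c "
from h import *
go(.4535,-.1505,.10)"
```

```text
t 1.9 tcp [ 366.8 -292.9  231.1] yaw -21.29 F [ 0.79 -0.01 -0.13] w 1.001
shift mm [  28.7 -164.4  130.9]
```

Request:
{"api": "step_arm", "payload": {"steps": [[7,-42,0,-0.7],[7,-42,30,0],[7,-42,35,0],[7,-38,35,0],[0,0,30,0],[0,0,0,0]]}}

```text
time: 2.5
tool_pos: [0.4538, -0.147, 0.1077]
tool_rot: [0.003, 0.985, -0.174, 0.007]
contact_force: [-0.0, 0.8, 0.3]
gripper_width: 1.003
```

```bash
python3 -c "
from h import *
go(.4535,-.1505,.022)"
```

```text
t 2.5 tcp [ 453.8 -147.   107.7] yaw -20.04 F [-0.03  0.82  0.28] w 1.003
shift mm [-0.3  3.1 85.8]
```

Request:
{"api": "step_arm", "payload": {"steps": [[0,3,0,0],[0,0,20,0.5],[0,0,20,0],[0,0,20,0],[0,0,18,0],[0,0,0,0],[0,0,0,0]]}}

```text
time: 3.2
tool_pos: [0.4616, -0.1611, 0.0427]
tool_rot: [0.007, 0.983, -0.182, 0.018]
contact_force: [-0.2, -0.6, 0.6]
gripper_width: 1.001
```

```bash
python3 -c "
from h import *
go(.4535,-.1505,.022)
s=state();print(s['tool_rot'])
im,d=grab_frame('side');cv2.imwrite('pics/g.png',cv2.resize(im[220:380,210:380][:,:,::-1],(638,600),interpolation=cv2.INTER_CUBIC))"
```

```text
t 3.2 tcp [ 461.6 -161.1   42.7] yaw -21.02 F [-0.21 -0.59  0.65] w 1.001
shift mm [-12.1  -7.2  20.2]
[ 0.00715582  0.98303367 -0.18243512  0.017636  ]
```

View pics/g.png

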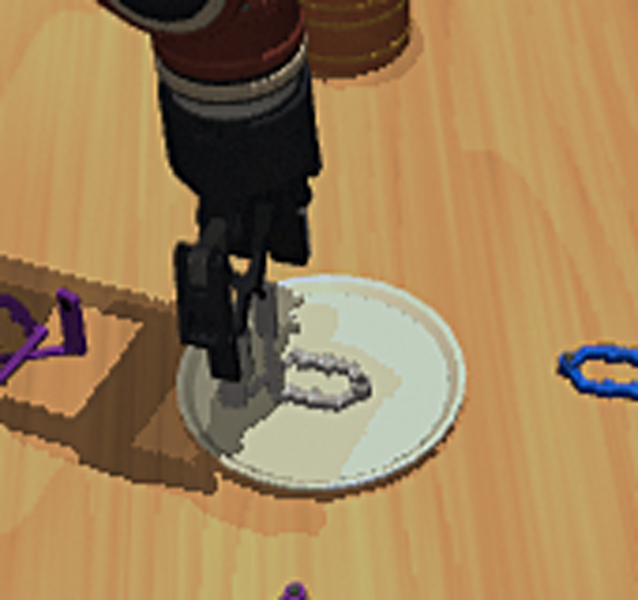

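The gripper is above the dish and the clip is at about (325,380) in the crop. The tool has drifted sideways and tilted slightly, so I'll check whether it creeps at rest.

Request:
{"api": "step_arm", "payload": {"steps": [[0,0,0,0],[0,0,0,0]]}}

```text
time: 3.45
tool_pos: [0.4633, -0.1626, 0.046]
tool_rot: [0.008, 0.983, -0.183, 0.02]
contact_force: [0.7, 0.5, 0.4]
gripper_width: 1.0
```

```bash
python3 -c "
from h import *
go(.4535,-.1505,.022)
s=state();print(s['tool_rot'],s['joint_pos'],s['joint_vel'])
q=s['tool_rot'];print(R.from_quat([*q[1:],q[0]]).as_matrix().round(4))"
```

```text
t 3.45 tcp [ 463.3 -162.6   46. ] yaw -21.07 F [0.73 0.51 0.38] w 1.0
shift mm [-14.5  -7.9  23.3]
[ 0.0080014   0.98290145 -0.18285229  0.02014327] [-0.4872926  -0.10316875  2.09554324 -0.00362062  1.10598979  1.45291787] [-0.00290922 -0.01397271 -0.01024843  0.0010806   0.00517945 -0.0013178 ]
[[ 0.9323 -0.3598  0.0367]
 [-0.3591 -0.933  -0.0231]
 [ 0.0425  0.0084 -0.9991]]
```

Request:
{"api": "step_arm", "payload": {"steps": [[0,0,0,0],[0,0,0,0],[0,0,0,0],[0,0,0,0]]}}

```text
time: 3.85
tool_pos: [0.4644, -0.163, 0.0479]
tool_rot: [0.008, 0.983, -0.183, 0.022]
contact_force: [-0.2, -0.4, 0.7]
gripper_width: 1.002
```

```bash
python3 -c "
from h import *
go(.4535,-.1505,.022)
s=state();print(s['tool_rot'],s['joint_pos'],s['joint_vel'],s['joint_efforts'])
q=s['tool_rot'];print(R.from_quat([*q[1:],q[0]]).as_matrix().round(4))"
```

```text
t 3.85 tcp [ 464.4 -163.    47.9] yaw -21.04 F [-0.16 -0.43  0.66] w 1.002
shift mm [-15.8  -8.   25.1]
[ 0.00845893  0.98290449 -0.18265074  0.02158494] [-0.48703572 -0.10542087  2.09406341 -0.00363556  1.10669612  1.45277639] [ 1.75546834e-03 -4.00535723e-04  9.44234281e-04 -8.13832816e-04
  1.23445430e-03  9.63754686e-05] [-1.85688876e-02 -2.77060711e+01 -3.23316300e+01 -9.95651702e-03
 -1.48692699e-01  1.68702223e-05]
[[ 0.9323 -0.3594  0.0393]
 [-0.3587 -0.9331 -0.0245]
 [ 0.0455  0.0087 -0.9989]]
```

Request:
{"api": "step_arm", "payload": {"steps": [[-8,-4,-30,0],[-8,-4,-30,0],[0,0,0,0],[0,0,0,0],[0,0,0,0]]}}

```text
time: 4.35
tool_pos: [0.4483, -0.1471, 0.1062]
tool_rot: [0.008, 0.983, -0.183, 0.019]
contact_force: [-0.2, -0.1, 0.1]
gripper_width: 0.999
```

```bash
cat >> h.py <<'E'
def tilt():
    s=state();q=s["tool_rot"];M=R.from_quat([*q[1:],q[0]]).as_matrix();print("toolz",M[:,2].round(4),"jv",s["joint_vel"].round(3),"j",s["joint_pos"].round(4))
E
python3 -c "
from h import *
go(.4535,-.1505,.022);tilt()"
```

```text
t 4.35 tcp [ 448.3 -147.1  106.2] yaw -21.03 F [-0.22 -0.14  0.13] w 0.999
shift mm [ 2.7  0.6 84.4]
toolz [ 0.0351 -0.0223 -0.9991] jv [ 0.001  0.007  0.015 -0.    -0.002 -0.   ] j [-0.4727 -0.2425  2.1039 -0.0041  1.2388  1.4666]
```

Request:
{"api": "step_arm", "payload": {"steps": [[0,0,8,0],[0,0,8,0],[0,0,8,0],[0,0,8,0],[0,0,0,0],[0,0,0,0]]}}

```text
time: 4.95
tool_pos: [0.4464, -0.1467, 0.0657]
tool_rot: [0.006, 0.983, -0.183, 0.014]
contact_force: [-0.6, -0.3, 0.3]
gripper_width: 0.997
```

```bash
python3 -c "
from h import *
go(.4535,-.1505,.022);tilt()"
```

```text
t 4.95 tcp [ 446.4 -146.7   65.7] yaw -21.07 F [-0.58 -0.27  0.34] w 0.997
shift mm [ 6.6  0.7 43.9]
toolz [ 0.026  -0.0177 -0.9995] jv [-0.001  0.015  0.012  0.001 -0.005 -0.002] j [-0.4737 -0.1818  2.1273 -0.0042  1.1648  1.4665]
```

Request:
{"api": "step_arm", "payload": {"steps": [[2,0,5,0],[2,0,5,0],[2,0,5,0],[0,0,5,0],[0,0,5,0],[0,0,5,0],[0,0,0,0],[0,0,0,0]]}}

```text
time: 5.75
tool_pos: [0.454, -0.1499, 0.0339]
tool_rot: [0.007, 0.983, -0.183, 0.015]
contact_force: [0.3, 0.2, -0.6]
gripper_width: 1.002
```

```bash
python3 -c "
from h import *
go(.4535,-.1505,.022);tilt()"
```

```text
t 5.75 tcp [ 454.  -149.9   33.9] yaw -21.06 F [ 0.33  0.17 -0.58] w 1.002
shift mm [-0.7  0.6 11.9]
toolz [ 0.0272 -0.0183 -0.9995] jv [-0.001  0.006  0.005  0.002 -0.002 -0.002] j [-0.4725 -0.1083  2.1236 -0.0044  1.0937  1.4681]
```

Request:
{"api": "step_arm", "payload": {"steps": [[-1,0,3,0],[0,0,3,0],[0,0,3,0],[0,0,2,0],[0,0,0,0],[0,0,0,0]], "claw": 76}}

```text
time: 6.35
tool_pos: [0.4536, -0.1499, 0.0224]
tool_rot: [0.007, 0.983, -0.183, 0.016]
contact_force: [-0.3, 0.3, -0.3]
gripper_width: 0.762
```

```bash
python3 -c "
from h import *
go(.4535,-.1505,.021);tilt()"
```

```text
t 6.35 tcp [ 453.6 -149.9   22.4] yaw -21.06 F [-0.3   0.26 -0.27] w 0.762
shift mm [0.1 0.6 1.4]
toolz [ 0.0281 -0.0188 -0.9994] jv [ 0.001  0.004  0.004 -0.001 -0.002 -0.002] j [-0.4728 -0.0895  2.1293 -0.0045  1.0683  1.4678]
```

Request:
{"api": "step_arm", "payload": {"steps": [[0,0,2,0],[0,0,0,0],[0,0,0,0],[0,0,0,0],[0,0,0,0]], "claw": 45}}

```text
time: 6.85
tool_pos: [0.454, -0.1516, 0.0228]
tool_rot: [0.008, 0.983, -0.182, 0.015]
contact_force: [-1.0, 0.6, 0.9]
gripper_width: 0.45
```

Request:
{"api": "step_arm", "payload": {"steps": [[0,0,0,0],[0,0,0,0],[0,0,0,0],[0,0,0,0],[0,0,0,0]], "claw": 0}}

```text
time: 7.35
tool_pos: [0.4544, -0.1539, 0.0252]
tool_rot: [0.011, 0.983, -0.181, 0.015]
contact_force: [-1.3, -0.0, 2.3]
gripper_width: 0.132
```

```bash
python3 -c "
from h import *
go(.4535,-.1505,.020);tilt()
im,d=grab_frame('side');cv2.imwrite('pics/g2.png',cv2.resize(im[260:360,230:350][:,:,::-1],(720,600),interpolation=cv2.INTER_CUBIC))"
```

```text
t 7.35 tcp [ 454.4 -153.9   25.2] yaw -20.89 F [-1.31 -0.01  2.32] w 0.132
shift mm [-2.2 -2.9  5.1]
toolz [ 0.0256 -0.0271 -0.9993] jv [ 0.002 -0.001 -0.001 -0.001  0.     0.001] j [-0.4746 -0.0897  2.1238 -0.0141  1.0723  1.4677]
```

View pics/g2.png

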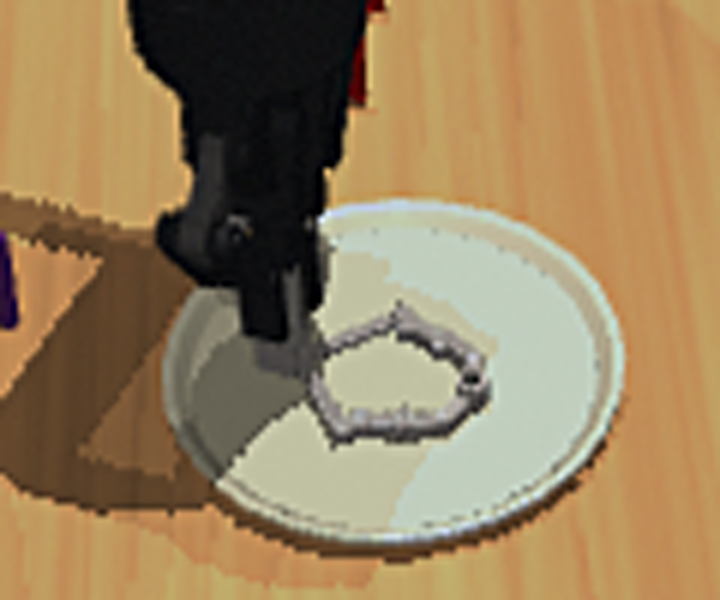

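The clip is spread, with its eyes in the fingers at about (285,350) in the crop. Now I lift it.

Request:
{"api": "step_arm", "payload": {"steps": [[0,0,-4,0],[0,0,-6,0],[0,0,-10,0],[0,0,-12,0],[0,0,-15,0],[0,0,-15,0],[0,0,-15,0],[0,0,-10,0]]}}

```text
time: 8.2
tool_pos: [0.4507, -0.1503, 0.1173]
tool_rot: [0.01, 0.983, -0.181, 0.014]
contact_force: [-0.5, 0.6, -0.8]
gripper_width: 0.135
```

Request:
{"api": "step_arm", "payload": {"steps": [[0,0,-15,0],[0,0,-15,0],[0,0,-15,0],[0,0,-8,0],[0,0,0,0],[0,0,0,0]]}}

```text
time: 8.8
tool_pos: [0.45, -0.1491, 0.1773]
tool_rot: [0.011, 0.983, -0.181, 0.017]
contact_force: [-0.1, -0.8, -0.8]
gripper_width: 0.131
```

```bash
python3 -c "
from h import *
go(.4535,-.1505,.17);tilt()"
```

```text
t 8.8 tcp [ 450.  -149.1  177.3] yaw -20.87 F [-0.12 -0.76 -0.82] w 0.131
shift mm [ 3.5 -0.1  7.4]
toolz [ 0.0291 -0.0284 -0.9992] jv [ 0.002 -0.007 -0.004 -0.     0.002 -0.001] j [-0.4699 -0.3107  2.0343 -0.0124  1.3791  1.4675]
```

Request:
{"api": "step_arm", "payload": {"steps": [[0,-15,0,-2],[2,-28,0,-3.5],[3,-30,0,-3.5],[3,-30,0,-3.5],[3,-30,0,-3.5],[3,-30,0,-3.5],[3,-25,0,-3.5],[2,-15,0,-2]]}}

```text
time: 9.6
tool_pos: [0.5007, 0.0525, 0.1642]
tool_rot: [0.014, 0.999, 0.042, 0.007]
contact_force: [-0.4, -0.9, -0.5]
gripper_width: 0.132
```

```bash
python3 -c "
from h import *
go(.488,.145,.17);tilt()"
```

```text
t 9.6 tcp [500.7  52.5 164.2] yaw 4.81 F [-0.43 -0.93 -0.48] w 0.132
shift mm [ -4.8 -93.   -8.4]
toolz [ 0.0158 -0.0267 -0.9995] jv [ 0.319  0.093 -0.048 -0.015 -0.011 -0.041] j [-0.0286 -0.2016  1.9676 -0.0269  1.3591  1.4638]
```

Request:
{"api": "step_arm", "payload": {"steps": [[-1,-18,-3,-3],[-1,-20,-3,-3],[-1,-18,-3,-2],[0,-12,0,0],[0,0,0,0],[0,0,0,0],[0,0,0,0]]}}

```text
time: 10.3
tool_pos: [0.4829, 0.1231, 0.1637]
tool_rot: [0.014, 0.993, 0.115, -0.0]
contact_force: [0.4, -0.6, -0.3]
gripper_width: 0.13
```

```bash
python3 -c "
from h import *
go(.488,.145,.17);tilt()
for c in('side','top'):
    im,d=grab_frame(c);W=cloud(c,d);np.savez(c+'1.npz',im=im,W=W)
    print(boxes_of(c,'clip_center')[:5])
a=np.load('side1.npz')['im'];b=np.load('top1.npz')['im']
A=cv2.resize(a[150:270,250:370][:,:,::-1],(400,400),interpolation=cv2.INTER_CUBIC)
B=cv2.resize(b[190:310,170:290][:,:,::-1],(400,400),interpolation=cv2.INTER_CUBIC)
cv2.imwrite('pics/h.png',np.hstack([A,B]))"
```

```text
t 10.3 tcp [482.9 123.1 163.7] yaw 13.25 F [ 0.37 -0.59 -0.32] w 0.13
shift mm [ 10.  -19.9  -6.9]
toolz [ 0.0031 -0.0282 -0.9996] jv [-0.008  0.004  0.004 -0.006 -0.002  0.003] j [ 0.1163 -0.2023  1.9691 -0.029   1.375   1.4615]
[{'box': [358.2, 299.4, 39.7, 30.8], 'p': 0.82}, {'box': [265.8, 377.7, 39.7, 36.7], 'p': 0.75}, {'box': [261.4, 247.3, 33.7, 27.5], 'p': 0.69}, {'box': [282.4, 181.1, 28.1, 11.3], 'p': 0.61}, {'box': [201.0, 296.6, 29.8, 28.7], 'p': 0.57}]
[{'box': [341.2, 325.4, 35.8, 32.8], 'p': 0.83}, {'box': [437.1, 272.4, 36.2, 24.3], 'p': 0.77}, {'box': [368.7, 178.1, 29.1, 39.8], 'p': 0.73}, {'box': [295.0, 265.7, 23.9, 33.0], 'p': 0.58}]
```

View pics/h.png

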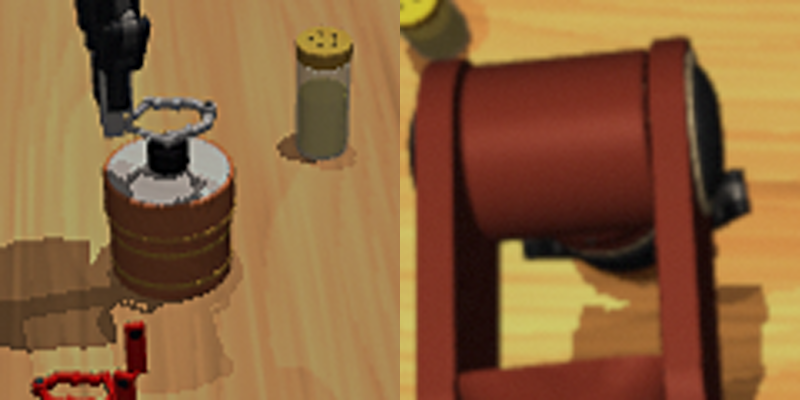

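The side view shows the spread clip, level, just above the head: ring at (130–215, 97–137) in the crop. The top view is blocked by the arm. I'll measure the clip in the tool frame.

```bash
python3 - <<'E'
from h import *
s=state();q=s["tool_rot"];M=R.from_quat([*q[1:],q[0]]).as_matrix();p=s["tool_pos"]
z=np.load("side1.npz");W=z["W"]
T=(W-p)@M*1e3
m=(T[...,0]>12)&(T[...,0]<90)&(abs(T[...,1])<50)&(T[...,2]>0)&(T[...,2]<35)
P=T[m];print(m.sum(),P.min(0).round(1),P.max(0).round(1),np.median(P,0).round(1))
G=np.full((10,12),' .',dtype=object)
H,_,_=np.histogram2d(P[:,1],P[:,0],bins=[np.arange(-45,46,5),np.arange(10,86,5)]);print(H.astype(int))
A=np.c_[P[:,:2],np.ones(len(P))];c=np.linalg.lstsq(A,P[:,2],rcond=None)[0];print("plane",c)
from scipy.optimize import least_squares
h=cv2.convexHull(P[:,:2].astype(np.float32))[:,0];print(h.round(1).tolist())
v,u=np.where(m);print(u.min(),u.max(),v.min(),v.max())
# tin by the same camera
m2=(np.hypot(W[...,0]-.52,W[...,1]-.154)<.03)&(W[...,2]>.1)&(W[...,2]<.116)&~m
print("head",m2.sum(),W[m2].min(0),W[m2].max(0),np.median(W[m2],0))
E
```

```text
188 [ 12.4 -30.2   6.6] [74.  33.9 22.2] [45.2  4.8 14.8]
[[0 0 0 0 0 0 0 0 0 0 0 0 0 0 0]
 [0 0 0 0 0 0 0 0 0 0 0 0 0 0 0]
 [0 0 0 0 0 1 0 0 0 0 0 0 0 0 0]
 [0 0 0 0 3 1 0 2 0 0 0 0 0 0 0]
 [0 0 1 4 2 4 6 1 2 1 1 0 0 0 0]
 [0 2 2 1 3 1 3 5 2 2 2 0 0 0 0]
 [1 2 1 0 0 1 1 1 3 4 5 0 0 0 0]
 [2 2 0 0 0 0 0 0 0 1 4 1 0 0 0]
 [0 0 0 0 0 0 0 0 0 0 0 0 2 0 0]
 [1 0 0 0 0 0 0 0 0 0 3 4 4 0 0]
 [1 1 0 0 0 0 0 0 0 0 3 6 1 0 0]
 [2 3 0 0 0 0 0 0 1 0 3 0 0 0 0]
 [0 2 1 0 1 1 0 1 2 4 5 4 0 0 0]
 [0 2 3 2 2 2 5 4 6 2 0 0 0 0 0]
 [0 0 1 4 3 2 3 1 1 1 0 0 0 0 0]
 [0 0 0 2 4 1 0 0 0 0 0 0 0 0 0]
 [0 0 0 0 0 0 0 0 0 0 0 0 0 0 0]
 [0 0 0 0 0 0 0 0 0 0 0 0 0 0 0]]
plane [-0.03334462 -0.02518317 16.54189745]
[[74.0, -0.30000001192092896], [71.69999694824219, 7.099999904632568], [65.69999694824219, 18.600000381469727], [58.900001525878906, 25.100000381469727], [32.599998474121094, 33.099998474121094], [30.0, 33.900001525878906], [20.700000762939453, 25.5], [12.399999618530273, 12.600000381469727], [12.399999618530273, -5.099999904632568], [14.100000381469727, -11.199999809265137], [17.899999618530273, -16.899999618530273], [18.100000381469727, -17.200000762939453], [30.700000762939453, -27.200000762939453], [33.599998474121094, -29.200000762939453], [36.29999923706055, -30.200000762939453], [60.79999923706055, -21.5], [64.30000305175781, -16.700000762939453]]
288 314 179 193
head 82 [0.50714417 0.13949177 0.10009569] [0.53638931 0.16440175 0.11300704] [0.52020539 0.14835921 0.1076974 ]
```

```bash
python3 - <<'E'
from h import *
from scipy.optimize import least_squares
s=state();q=s["tool_rot"];M=R.from_quat([*q[1:],q[0]]).as_matrix();p=s["tool_pos"]
W=np.load("side1.npz")["W"];T=(W-p)@M*1e3
m=(T[...,0]>14)&(T[...,0]<90)&(abs(T[...,1])<50)&(T[...,2]>0)&(T[...,2]<35)
P=T[m][:,:2]
# symmetry: find axis (angle a, offset b) minimizing mirror mismatch
from scipy.spatial import cKDTree
def cost(a,b):
    n=np.array([-np.sin(a),np.cos(a)]);d=P@n-b
    Q=P-2*d[:,None]*n
    return np.median(cKDTree(P).query(Q)[0])+np.mean(np.minimum(cKDTree(P).query(Q)[0],8))
r=[(cost(np.radians(A),b),A,b) for A in np.arange(-10,11,1) for b in np.arange(-5,7,.5)]
r.sort();print([tuple(np.round(x,2)) for x in r[:6]])
far=P[P[:,0]>66];print("far",far.mean(0),np.sort(P[:,0])[-6:])
for c in((38,2),):
    v=P-c;th=np.degrees(np.arctan2(v[:,1],v[:,0]));rr=np.hypot(*v.T)
    for t in range(-180,180,20):
        k=(th>=t)&(th<t+20)
        if k.any():print(t+10,rr[k].min().round(1),np.median(rr[k]).round(1),rr[k].max().round(1),k.sum())
E
```

```text
[(np.float64(2.71), np.float64(6.0), np.float64(-1.5)), (np.float64(2.71), np.float64(3.0), np.float64(1.0)), (np.float64(2.71), np.float64(7.0), np.float64(-2.5)), (np.float64(2.72), np.float64(2.0), np.float64(2.0)), (np.float64(2.72), np.float64(3.0), np.float64(0.5)), (np.float64(2.73), np.float64(2.0), np.float64(0.5))]
far [69.02028138  5.3684053 ] [70.43215144 70.89092737 71.7443494  72.42189111 72.69133128 74.0219289 ]
-150 23.1 24.7 27.3 4
-130 22.7 25.6 27.7 8
-110 17.7 24.9 30.1 10
-90 16.3 24.7 32.2 14
-70 17.9 22.7 29.9 13
-50 18.7 23.5 32.7 15
-30 24.1 27.1 32.3 12
-10 26.0 27.7 36.1 8
10 24.6 29.6 34.7 18
30 25.9 29.9 32.3 13
50 17.1 24.7 31.1 17
70 21.0 23.4 26.5 9
90 15.4 25.4 31.6 14
110 17.5 27.0 32.8 14
130 21.2 25.7 29.2 7
150 21.3 24.6 26.6 7
```

Request:
{"api": "step_arm", "payload": {"steps": [[2,-6,0,0],[2,-6,0,0],[2,-6,0,0],[1,-4,3,0],[0,0,4,0],[0,0,4,0],[0,0,3,0],[0,0,0,0]]}}

```text
time: 11.3
tool_pos: [0.4852, 0.1475, 0.1481]
tool_rot: [0.014, 0.993, 0.115, 0.0]
contact_force: [0.1, 0.2, -0.6]
gripper_width: 0.132
```

```bash
python3 -c "
from h import *
go(.4848,.1486,.139);tilt()"
```

```text
t 11.3 tcp [485.2 147.5 148.1] yaw 13.2 F [ 0.09  0.24 -0.62] w 0.132
shift mm [-0.2 -1.4  9. ]
toolz [ 0.0037 -0.028  -0.9996] jv [-0.002 -0.001 -0.001 -0.002 -0.003 -0.003] j [ 0.1641 -0.1633  1.9625 -0.029   1.3435  1.511 ]
```

Request:
{"api": "step_arm", "payload": {"steps": [[0,-1,3,0],[0,0,3,0],[0,0,2,0],[0,0,0,0],[0,0,0,0]]}}

```text
time: 11.8
tool_pos: [0.485, 0.1479, 0.1392]
tool_rot: [0.014, 0.993, 0.115, 0.0]
contact_force: [-0.2, 0.1, -1.0]
gripper_width: 0.133
```

```bash
python3 - <<'E'
from h import *
go(.4848,.1486,.139);tilt()
im,d=grab_frame('side');cv2.imwrite('pics/i.png',cv2.resize(im[165:245,265:345][:,:,::-1],(600,600),interpolation=cv2.INTER_CUBIC))
p=camera_params('side');K=np.array(p['mtx']);E=np.linalg.inv(np.array(p['extrinsics']))
def px(w):
    c=E[:3,:3]@w+E[:3,3];u=K@c;return (u[:2]/u[2]-[265,165])*7.5
s=state();q=s["tool_rot"];M=R.from_quat([*q[1:],q[0]]).as_matrix()
print("head top c",px(np.array([.5209,.1546,.1085])),"head L/R",px(np.array([.5059,.1546,.1085])),px(np.array([.5359,.1546,.1085])))
print("clip c, pivot end",px(s["tool_pos"]+M@np.array([.038,.0025,.016])),px(s["tool_pos"]+M@np.array([.073,.0045,.016])))
E
```

```text
t 11.8 tcp [485.  147.9 139.2] yaw 13.16 F [-0.24  0.1  -1.03] w 0.133
shift mm [-0.  -0.7  0.2]
toolz [ 0.0035 -0.0281 -0.9996] jv [-0.001  0.001  0.002 -0.001  0.001 -0.   ] j [ 0.1649 -0.1541  1.97   -0.0292  1.327   1.5131]
head top c [259.50457221 215.16373325] head L/R [212.52054807 217.66181321] [306.42106834 212.66924366]
clip c, pivot end [263.57929671 177.79018549] [370.89231693 161.83378801]
```

View pics/i.png

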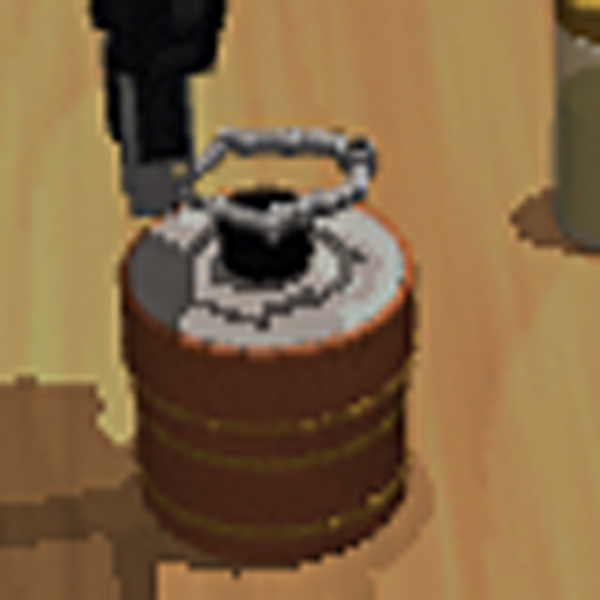

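The ring is at (195–375, 135–215) and the head at (215–308, 195). The alignment is good, with about 1–1.5 mm of +y still missing. I'll correct that and descend slowly.

Request:
{"api": "step_arm", "payload": {"steps": [[0,-1.5,0,0],[0,0,2,0],[0,0,3,0],[0,0,3,0],[0,0,2,0],[0,0,0,0],[0,0,0,0]]}}

```text
time: 12.55
tool_pos: [0.4848, 0.1492, 0.1284]
tool_rot: [0.014, 0.993, 0.115, 0.0]
contact_force: [-0.3, 0.1, 0.1]
gripper_width: 0.131
```

```bash
python3 -c "
from h import *
go(.4850,.1492,.112);tilt()"
```

```text
t 12.55 tcp [484.8 149.2 128.4] yaw 13.16 F [-0.29  0.09  0.07] w 0.131
shift mm [ 0.3 -0.4 16.4]
toolz [ 0.0039 -0.0281 -0.9996] jv [-0.     0.002  0.002  0.001 -0.002  0.   ] j [ 0.1676 -0.142   1.9781 -0.0293  1.3064  1.5163]
```

Request:
{"api": "step_arm", "payload": {"steps": [[0,0,2,0],[0,0,2,0],[0,0,2,0],[0,0,2,0],[0,0,0,0],[0,0,0,0]]}}

```text
time: 13.15
tool_pos: [0.4849, 0.149, 0.1198]
tool_rot: [0.014, 0.993, 0.115, 0.0]
contact_force: [-1.2, 0.3, -0.2]
gripper_width: 0.139
```

```bash
python3 - <<'E'
from h import *
go(.4850,.1492,.112);tilt()
im,d=grab_frame('side');cv2.imwrite('pics/j.png',cv2.resize(im[175:225,275:325][:,:,::-1],(600,600),interpolation=cv2.INTER_CUBIC))
E
```

```text
t 13.15 tcp [484.9 149.  119.8] yaw 13.16 F [-1.24  0.33 -0.15] w 0.139
shift mm [ 0.2 -0.4  7.8]
toolz [ 0.004  -0.0281 -0.9996] jv [ 0.     0.002  0.003 -0.001 -0.003  0.001] j [ 0.1671 -0.1321  1.9846 -0.0295  1.2899  1.5163]
```

View pics/j.png

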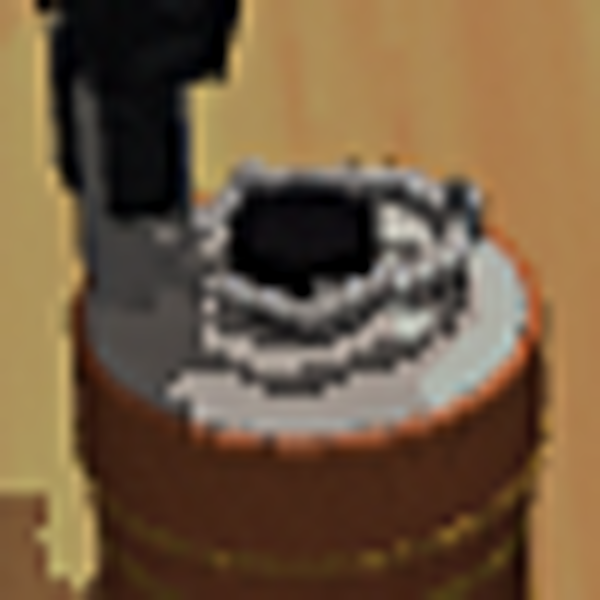

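The ring now surrounds the head: head at (232–378, 185–280), ring at (205–475, 165–310). The gap on the left (eye side) is too small, and Fx −1.2 N agrees, so I shift about 2 mm to tool −x.

Request:
{"api": "step_arm", "payload": {"steps": [[-1,0,0,0],[-1,0,0,0],[0,0,0,0],[0,0,0,0]]}}

```text
time: 13.6
tool_pos: [0.4829, 0.1485, 0.1201]
tool_rot: [0.014, 0.993, 0.115, 0.001]
contact_force: [0.0, 0.7, -0.2]
gripper_width: 0.133
```

Request:
{"api": "step_arm", "payload": {"steps": [[0,0,1.5,0],[0,0,1.5,0],[0,0,1,0],[0,0,0,0],[0,0,0,0]]}}

```text
time: 14.1
tool_pos: [0.4829, 0.1484, 0.1157]
tool_rot: [0.014, 0.993, 0.115, 0.001]
contact_force: [0.7, 0.2, -0.1]
gripper_width: 0.13
```

```bash
python3 - <<'E'
from h import *
go(.4830,.1490,.105);tilt()
E
```

```text
t 14.1 tcp [482.9 148.4 115.7] yaw 13.16 F [ 0.72  0.22 -0.09] w 0.13
shift mm [ 0.3 -0.9 10.7]
toolz [ 0.0045 -0.028  -0.9996] jv [0.002 0.003 0.001 0.    0.    0.   ] j [ 0.1665 -0.1328  1.9926 -0.0296  1.2821  1.516 ]
```

Request:
{"api": "step_arm", "payload": {"steps": [[0,-0.7,1,0],[0,0,1.5,0],[0,0,1,0],[0,0,0,0]]}}

```text
time: 14.5
tool_pos: [0.4827, 0.1491, 0.1118]
tool_rot: [0.014, 0.993, 0.115, 0.001]
contact_force: [-1.1, 0.3, -1.2]
gripper_width: 0.135
```

Request:
{"api": "step_arm", "payload": {"steps": [[0,0,1,0],[0,0,1,0],[0,0,1,0],[0,0,0,0]]}}

```text
time: 14.9
tool_pos: [0.4829, 0.149, 0.1089]
tool_rot: [0.014, 0.993, 0.115, 0.001]
contact_force: [-0.6, -0.4, -0.6]
gripper_width: 0.131
```

Request:
{"api": "step_arm", "payload": {"steps": [[0,0,1,0],[0,0,1,0],[0,0,0,0]]}}

```text
time: 15.2
tool_pos: [0.4832, 0.1489, 0.1079]
tool_rot: [0.014, 0.993, 0.115, 0.001]
contact_force: [-1.8, -1.4, 2.7]
gripper_width: 0.13
```

Request:
{"api": "step_arm", "payload": {"steps": [[0,0,1,0],[0,0,0,0]]}}

```text
time: 15.4
tool_pos: [0.4834, 0.1489, 0.1075]
tool_rot: [0.014, 0.993, 0.115, 0.001]
contact_force: [-2.6, -0.9, 2.4]
gripper_width: 0.134
```

Request:
{"api": "step_arm", "payload": {"steps": [[0,0,1,0],[0,0,0,0]]}}

```text
time: 15.6
tool_pos: [0.4835, 0.1489, 0.1068]
tool_rot: [0.014, 0.993, 0.115, 0.001]
contact_force: [-2.3, -0.7, 2.6]
gripper_width: 0.135
```

Request:
{"api": "step_arm", "payload": {"steps": [[0,0,1,0],[0,0,0,0]]}}

```text
time: 15.8
tool_pos: [0.4836, 0.1489, 0.106]
tool_rot: [0.014, 0.993, 0.115, 0.001]
contact_force: [-2.6, -1.1, 3.8]
gripper_width: 0.132
```

```bash
python3 - <<'E'
from h import *
go(.4830,.1490,.105);tilt();print(state()['ft_torque'])
E
```

```text
t 15.8 tcp [483.6 148.9 106. ] yaw 13.18 F [-2.58 -1.08  3.79] w 0.132
shift mm [-0.6 -0.3  1. ]
toolz [ 0.0058 -0.0279 -0.9996] jv [ 0.001 -0.004 -0.005  0.001  0.005 -0.002] j [ 0.1674 -0.1196  1.9982 -0.0299  1.2621  1.5172]
[0.02415824 0.38238019 0.02754399]
```

Request:
{"api": "step_arm", "payload": {"steps": [[-1,0,1,0],[0,0,0,0]]}}

```text
time: 16.0
tool_pos: [0.4835, 0.1489, 0.1056]
tool_rot: [0.014, 0.993, 0.115, 0.002]
contact_force: [-2.7, -0.8, 3.7]
gripper_width: 0.13
```

```bash
python3 - <<'E'
from h import *
im,d=grab_frame('side');cv2.imwrite('pics/k.png',cv2.resize(im[175:225,275:325][:,:,::-1],(600,600),interpolation=cv2.INTER_CUBIC))
go(.4830,.1490,.105)
E
```

```text
t 16.05 tcp [483.5 148.9 105.7] yaw 13.18 F [-1.4  -0.47  4.09] w 0.129
shift mm [-0.4 -0.2  0.6]
```

View pics/k.png

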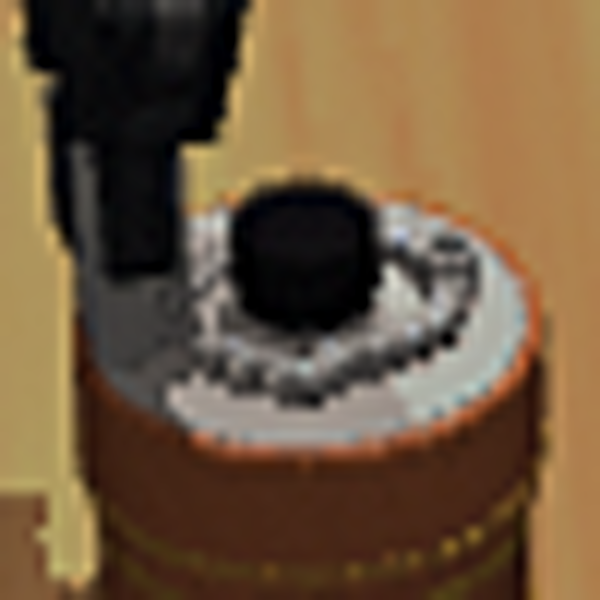

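The clip lies on the lid below the head all round. I press a little further before opening.

Request:
{"api": "step_arm", "payload": {"steps": [[-0.5,0,1,0],[0,0,0.5,0]]}}

```text
time: 16.25
tool_pos: [0.4834, 0.1488, 0.1046]
tool_rot: [0.014, 0.993, 0.115, 0.003]
contact_force: [-1.5, -0.1, 5.3]
gripper_width: 0.131
```

Request:
{"api": "step_arm", "payload": {"steps": [[0,0,1,0],[0,0,0.5,0]]}}

```text
time: 16.45
tool_pos: [0.4835, 0.1488, 0.1034]
tool_rot: [0.014, 0.993, 0.115, 0.003]
contact_force: [-2.8, -0.7, 5.8]
gripper_width: 0.132
```

Request:
{"api": "step_arm", "payload": {"steps": [[0,0,1,0],[0,0,0.5,0]]}}

```text
time: 16.65
tool_pos: [0.4836, 0.1487, 0.1027]
tool_rot: [0.014, 0.993, 0.115, 0.003]
contact_force: [-3.4, -0.7, 8.2]
gripper_width: 0.127
```

Request:
{"api": "step_arm", "payload": {"steps": [[-0.5,0,-1,0],[0,0,0,0]]}}

```text
time: 16.85
tool_pos: [0.4835, 0.1487, 0.1044]
tool_rot: [0.014, 0.993, 0.115, 0.003]
contact_force: [-2.0, -0.2, 5.0]
gripper_width: 0.129
```

Request:
{"api": "step_arm", "payload": {"steps": [[0,0,0.3,0],[0,0,0.3,0]], "claw": 18}}

```text
time: 17.05
tool_pos: [0.484, 0.1489, 0.1041]
tool_rot: [0.014, 0.993, 0.115, 0.004]
contact_force: [-1.6, -0.2, 3.3]
gripper_width: 0.184
```

Request:
{"api": "step_arm", "payload": {"steps": [[0,0,0.3,0],[0,0,0.3,0]], "claw": 22}}

```text
time: 17.25
tool_pos: [0.4842, 0.1492, 0.1034]
tool_rot: [0.013, 0.993, 0.115, 0.004]
contact_force: [-0.4, -0.7, 3.8]
gripper_width: 0.222
```

Request:
{"api": "step_arm", "payload": {"steps": [[-0.5,0,1,0],[0,0,1,0]]}}

```text
time: 17.45
tool_pos: [0.4842, 0.1491, 0.1017]
tool_rot: [0.013, 0.993, 0.115, 0.005]
contact_force: [-0.4, 1.0, 6.0]
gripper_width: 0.22
```

Request:
{"api": "step_arm", "payload": {"steps": [[-0.3,0,1,0],[0,0,0.5,0]]}}

```text
time: 17.65
tool_pos: [0.4842, 0.1491, 0.1006]
tool_rot: [0.013, 0.993, 0.115, 0.005]
contact_force: [-1.8, 0.9, 6.0]
gripper_width: 0.223
```

Request:
{"api": "step_arm", "payload": {"steps": [[-0.2,0,0.7,0],[0,0,0.7,0]], "claw": 26}}

```text
time: 17.85
tool_pos: [0.4844, 0.1498, 0.1]
tool_rot: [0.012, 0.993, 0.114, 0.006]
contact_force: [-1.6, -0.1, 8.1]
gripper_width: 0.255
```

Request:
{"api": "step_arm", "payload": {"steps": [[0,0,0.7,0],[0,0,0.7,0]], "claw": 30}}

```text
time: 18.05
tool_pos: [0.4846, 0.1505, 0.0996]
tool_rot: [0.012, 0.993, 0.114, 0.006]
contact_force: [-3.2, 0.2, 7.7]
gripper_width: 0.3
```

Request:
{"api": "step_arm", "payload": {"steps": [[-0.5,0.5,-0.3,0],[0,0,0,0]], "claw": 34}}

```text
time: 18.25
tool_pos: [0.4847, 0.151, 0.1007]
tool_rot: [0.01, 0.993, 0.114, 0.007]
contact_force: [-1.5, 0.5, 6.7]
gripper_width: 0.344
```

Request:
{"api": "step_arm", "payload": {"steps": [[0,0,0,0],[0,0,0,0]], "claw": 38}}

```text
time: 18.45
tool_pos: [0.485, 0.1516, 0.101]
tool_rot: [0.01, 0.993, 0.114, 0.007]
contact_force: [-0.6, -0.1, 4.4]
gripper_width: 0.382
```

Request:
{"api": "step_arm", "payload": {"steps": [[0,0.5,0.6,0],[0,0,0.6,0]]}}

```text
time: 18.65
tool_pos: [0.4849, 0.1515, 0.0999]
tool_rot: [0.009, 0.993, 0.114, 0.007]
contact_force: [-1.2, 2.4, 6.0]
gripper_width: 0.384
```

Request:
{"api": "step_arm", "payload": {"steps": [[0,0.3,0.4,0],[0,0,0.4,0]], "claw": 42}}

```text
time: 18.85
tool_pos: [0.4852, 0.1519, 0.0993]
tool_rot: [0.008, 0.993, 0.114, 0.007]
contact_force: [-1.6, 2.1, 5.5]
gripper_width: 0.42
```

```bash
python3 - <<'E'
from h import *
im,d=grab_frame('side');cv2.imwrite('pics/l.png',cv2.resize(im[175:225,275:325][:,:,::-1],(600,600),interpolation=cv2.INTER_CUBIC))
go(.4830,.1490,.105);tilt()
E
```

```text
t 18.9 tcp [485.2 151.9  99.3] yaw 13.12 F [-2.02  2.7   5.97] w 0.418
shift mm [-2.7  2.4 -5.7]
toolz [ 0.0162 -0.0153 -0.9998] jv [ 0.002  0.001  0.    -0.001  0.     0.001] j [ 0.1668 -0.1148  2.006  -0.0188  1.237   1.5148]
```

View pics/l.png

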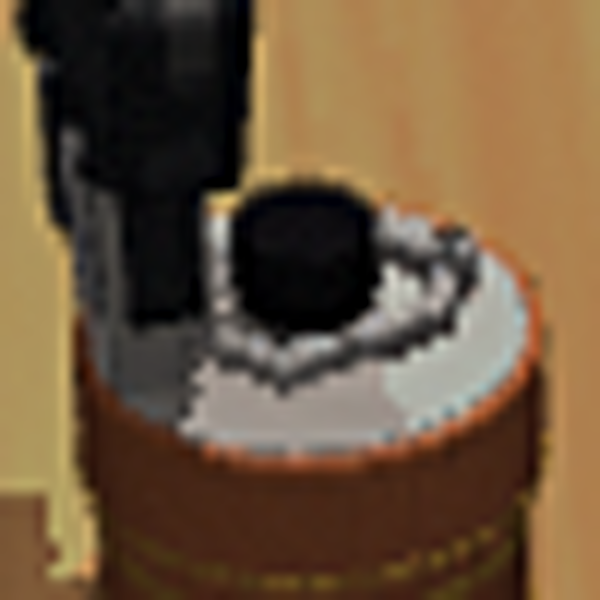

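The clip is partly closed, with its rails moving under the head (front rail at (230–430, 320–380)), and it looks level. I continue.

Request:
{"api": "step_arm", "payload": {"steps": [[0,0,0.4,0],[0,0,0.4,0]], "claw": 46}}

```text
time: 19.1
tool_pos: [0.4854, 0.1524, 0.0988]
tool_rot: [0.008, 0.993, 0.114, 0.008]
contact_force: [-1.2, 0.9, 5.5]
gripper_width: 0.46
```

Request:
{"api": "step_arm", "payload": {"steps": [[0,0,0.5,0],[0,0,0.5,0]], "claw": 50}}

```text
time: 19.3
tool_pos: [0.4856, 0.1528, 0.0981]
tool_rot: [0.007, 0.993, 0.114, 0.008]
contact_force: [-0.3, 0.0, 6.0]
gripper_width: 0.496
```

Request:
{"api": "step_arm", "payload": {"steps": [[0,0,0.5,0],[0,0,0.5,0]], "claw": 54}}

```text
time: 19.5
tool_pos: [0.4858, 0.1527, 0.0972]
tool_rot: [0.007, 0.993, 0.114, 0.008]
contact_force: [-1.1, 2.2, 6.9]
gripper_width: 0.54
```

Request:
{"api": "step_arm", "payload": {"steps": [[0,0,0.5,0],[0,0,0.5,0]], "claw": 57}}

```text
time: 19.7
tool_pos: [0.486, 0.1526, 0.0963]
tool_rot: [0.007, 0.993, 0.114, 0.008]
contact_force: [-1.3, 1.7, 4.8]
gripper_width: 0.571
```

Request:
{"api": "step_arm", "payload": {"steps": [[0,0,0.5,0],[0,0,0.5,0]], "claw": 60}}

```text
time: 19.9
tool_pos: [0.4861, 0.1525, 0.0952]
tool_rot: [0.008, 0.993, 0.114, 0.008]
contact_force: [-0.7, 1.6, 4.6]
gripper_width: 0.602
```

Request:
{"api": "step_arm", "payload": {"steps": [[0,0,0.6,0],[0,0,0.6,0]], "claw": 62}}

```text
time: 20.1
tool_pos: [0.4861, 0.1524, 0.0938]
tool_rot: [0.008, 0.993, 0.114, 0.008]
contact_force: [-0.1, 0.8, 3.6]
gripper_width: 0.619
```

Request:
{"api": "step_arm", "payload": {"steps": [[0,0,0.6,0],[0,0,0.6,0]], "claw": 64}}

```text
time: 20.3
tool_pos: [0.486, 0.1523, 0.0922]
tool_rot: [0.008, 0.993, 0.114, 0.008]
contact_force: [1.5, 1.2, 3.3]
gripper_width: 0.639
```

```bash
python3 - <<'E'
from h import *
im,d=grab_frame('side');cv2.imwrite('pics/m.png',cv2.resize(im[175:225,275:325][:,:,::-1],(600,600),interpolation=cv2.INTER_CUBIC))
go(.4830,.1490,.105);tilt()
E
```

```text
t 20.35 tcp [485.9 152.3  92.1] yaw 13.11 F [1.1  1.96 4.56] w 0.638
shift mm [ -3.4   2.8 -12.9]
toolz [ 0.0173 -0.0135 -0.9998] jv [ 0.    -0.001  0.    -0.002 -0.001 -0.001] j [ 0.1664 -0.1043  2.0095 -0.0172  1.2216  1.5142]
```

View pics/m.png

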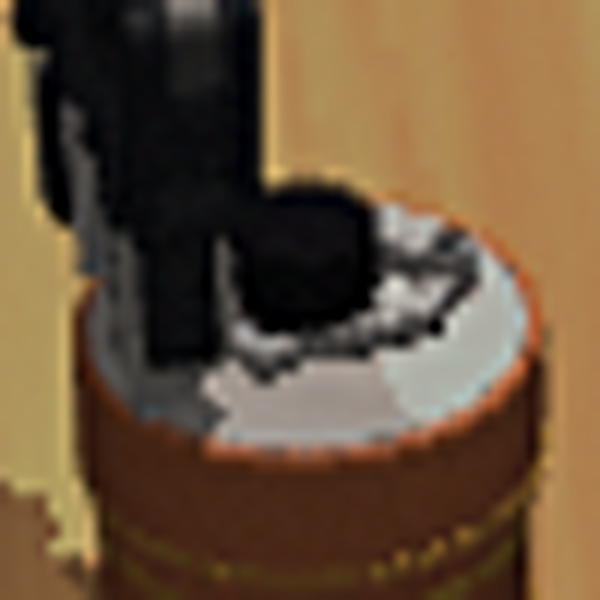

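The clip is nearly closed around the post under the head: front rail at (240–440, 320–375). I finish opening without descending further.

Request:
{"api": "step_arm", "payload": {"steps": [[0,0,0.3,0],[0,0,0.3,0]], "claw": 67}}

```text
time: 20.55
tool_pos: [0.4858, 0.1522, 0.0911]
tool_rot: [0.008, 0.993, 0.114, 0.008]
contact_force: [0.5, 1.1, 2.7]
gripper_width: 0.67
```

Request:
{"api": "step_arm", "payload": {"steps": [[0,0,0.2,0],[0,0,0,0]], "claw": 70}}

```text
time: 20.75
tool_pos: [0.4857, 0.1521, 0.0904]
tool_rot: [0.008, 0.993, 0.114, 0.008]
contact_force: [-0.0, 1.4, 2.7]
gripper_width: 0.698
```

Request:
{"api": "step_arm", "payload": {"steps": [[0,0,0,0],[0,0,0,0]], "claw": 74}}

```text
time: 20.95
tool_pos: [0.4839, 0.1515, 0.0888]
tool_rot: [0.008, 0.993, 0.114, 0.005]
contact_force: [1.1, -0.5, 0.2]
gripper_width: 0.739
```

Request:
{"api": "step_arm", "payload": {"steps": [[0,0,0,0],[0,0,0,0],[0,0,0,0],[0,0,0,0]], "claw": 100}}

```text
time: 21.35
tool_pos: [0.4821, 0.151, 0.0869]
tool_rot: [0.009, 0.993, 0.114, 0.003]
contact_force: [-0.8, 0.4, -0.4]
gripper_width: 0.999
```

Request:
{"api": "step_arm", "payload": {"steps": [[0,0,-3,0],[0,0,-5,0],[0,0,-8,0],[0,0,-10,0],[0,0,-15,0],[0,0,-15,0],[0,0,-15,0],[0,0,-15,0]]}}

```text
time: 22.15
tool_pos: [0.4807, 0.1524, 0.1788]
tool_rot: [0.009, 0.993, 0.114, 0.003]
contact_force: [-0.7, 0.2, 0.9]
gripper_width: 0.998
```

Request:
{"api": "step_arm", "payload": {"steps": [[-5,15,-10,0],[-5,30,-5,0],[-5,30,0,0],[-5,30,0,0],[0,30,0,0],[0,20,0,0],[0,0,0,0],[0,0,0,0]]}}

```text
time: 22.95
tool_pos: [0.5005, -0.0073, 0.2108]
tool_rot: [0.009, 0.993, 0.115, 0.011]
contact_force: [-0.3, -0.1, 0.2]
gripper_width: 1.0
```

```bash
python3 - <<'E'
from h import *
go(.4830,.1490,.105);o=[]
for c in('side','top'):
    im,d=grab_frame(c);W=cloud(c,d)
    y,x=((170,260) if c=='side' else (205,190))
    o.append(cv2.resize(im[y:y+75,x:x+75][:,:,::-1],(400,400),interpolation=cv2.INTER_CUBIC))
    m=(np.hypot(W[...,0]-.49,W[...,1]-.15)<.06)&(W[...,2]>.112)
    p=W[m];
    for k in(p[p[:,1]>.15],p[p[:,1]<=.15]):
        if len(k):print(c,"eye",len(k),k.mean(0).round(4),k[:,2].max().round(4))
    m=(np.hypot(W[...,0]-.5209,W[...,1]-.1546)<.045)&(np.hypot(W[...,0]-.5209,W[...,1]-.1546)>.033)&(W[...,2]>.07)&(W[...,2]<.1)
    print("lid z",np.median(W[m][:,2]))
cv2.imwrite('pics/n.png',np.hstack(o))
E
```

```text
t 22.95 tcp [500.5  -7.3 210.8] yaw 13.27 F [-0.31 -0.09  0.16] w 1.0
shift mm [  16.8 -158.4  102.8]
side eye 49 [0.4847 0.1764 0.1222] 0.1316
side eye 44 [0.4914 0.1249 0.1222] 0.1317
lid z 0.0856356911842946
top eye 30 [0.4874 0.1743 0.1234] 0.13
top eye 22 [0.4922 0.1259 0.1266] 0.1342
lid z 0.08564996716267004
```

View pics/n.png

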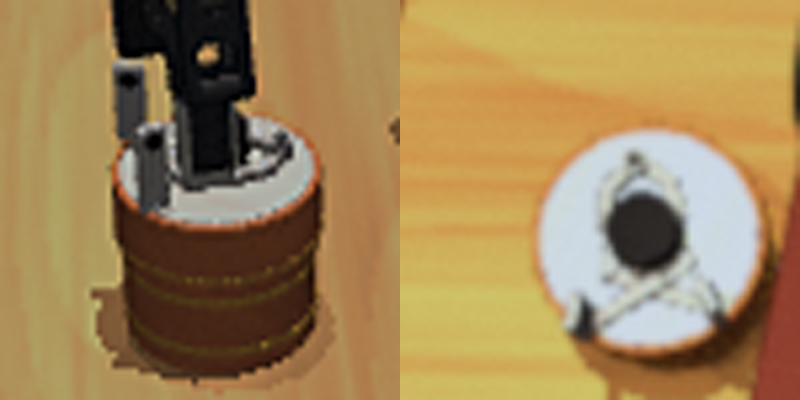

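The clip is closed, level and under the head. Both eyes are upright and clear, and the lid is about 2 mm lower than before. I let the arm settle and then hand in.

Request:
{"api": "step_arm", "payload": {"steps": [[0,0,0,0],[0,0,0,0],[0,0,0,0]]}}

```text
time: 23.35
tool_pos: [0.5, -0.0044, 0.2105]
tool_rot: [0.009, 0.993, 0.118, 0.011]
contact_force: [-0.5, -0.3, -0.3]
gripper_width: 0.999
```

```bash
python3 -c "
from h import *
tilt();print(job_done())"
```

```text
toolz [ 0.0235 -0.0157 -0.9996] jv [ 0.013 -0.001  0.002  0.    -0.001  0.003] j [-0.1509 -0.2568  1.935  -0.0121  1.4379  1.185 ]
the job is handed in; nothing more can be done
None
```

The steel clip is closed around the post under the head, holding the lid down, and I handed the job in at about 23.4 s. No verdict was reported.

**What I did:** I pinched the eyes to spread the clip, lifted it out of the dish and carried it to the tin. I lowered it over the head and pressed the lid about 3–5 mm down. Then I opened the fingers in small steps, keeping up the push, and backed the arm well away.

**Last checks:**
- **Clip closed:** both cameras show it closed around the post. The eyes are about 52 mm apart, the same as I measured in the dish.
- **Level:** seen by the side camera, the two eye tops are within 0.1 mm of each other in height. The noisier top camera shows about 4 mm between them.
- **Centred:** the eyes' midpoint is about 31–33 mm from the post's axis, where about 34 mm is expected.
- **Height:** the clip's centre is about 90 mm above the tin's underside, and the lid sits about 1.7 mm lower than before.
- **Gripper:** it is fully open and clear of everything, and the force reading is back to noise.

**Less than perfect:**
- **Brush against the head:** on the way down the clip touched the head lightly, at about 1.2 N sideways. I shifted it 2 mm before going on.
- **Push:** it peaked at about 8.2 N near the lid's hard stop and fell to about 3 N towards the end of closing, as the pads slid down the eyes. Both readings are at the wrist, which sees the clip's push, and are below the 15 N limit for the clip. I could not read the contact force between gripper and tin directly.
- **Tool tilt:** the tool picked up 1–2.5° of tilt during the moves, which I could not correct with these commands.
- **Dish, shakers and date box:** I did not measure them again at the end. They were not touched knowingly, apart from the clip lying in the dish while I pinched it.

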